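Level the parcel scale under load

TASK

Level the parcel scale: lay the spirit level in the low-rimmed seat on its platform and let go of it, then take the bar of the levelling knob at the platform's free end, press it down until the floating platform sits on its foot and the knob gives, and turn the knob clockwise until the bubble stands centred between its two marks. Finish while still gripping the knob and keeping it pressed down, bubble centred. Leave the other things on the bench where they are.

Things in the scene. Friction and masses are not known exactly. Their poses are not given: they have to be found in the camera images.
- level_mid (a point): Spirit level: plain aluminium bar 120 mm long, 26 wide, 38 high, 0.2 kg, loose on the bench left or right of the scale. Point: the bar's centre, 19 mm above its underside; x along the bar, z up. Grip across the 26 mm. In its top face is the vial, a dark strip with a pale bubble. It may lie either way round in the seat.
- bubble (a joint): Place of the pale bubble (15 mm long) along the level's x, m: 0 = centred, positive toward the bar's +x end, stops at -0.020 and 0.020. It floats to the higher end, 0.8 mm for each 0.001 rad of slope, and settles in about 1.5 s. Cross marks stand 11 mm either side of the vial's centre: the bubble is between them within 3.5 mm of 0.
- seat (a point): Seat on the scale's aluminium platform (160x330 mm): flat pocket 140 mm (its y) by 40 mm (its x) with a rim 3 mm high. Point: centre of the seat's floor, about 50 mm above the bench; z normal to the plate; y along the platform from the hinge (130 mm away on the -y side, the robot's right) to the knob (axis 170 mm away on the +y side). The level belongs in it lengthwise, its x along this y.
- knob_grip (a point): Levelling knob, black: an upright bar 44 mm long (this point's x), 14 mm wide, 26 mm high, standing on a disc 64 mm across, 8 mm thick. Point: the bar's centre, 13 mm above the disc's top and below the bar's top. Its top stands up to 115 mm above the bench. Grip across the 14 mm; the fingertips may bear on the disc to press it down.
- knob_press (a joint): How far the knob is pressed into the platform, m: 0 = out, 0.012 = bottomed. Its spring takes 4.8 N to start and 0.8 N more per mm. The platform sinks onto its foot first, then the knob gives. Held at a fixed height, the knob goes in deeper as turning lifts the platform.
- stapler: Bystander, to be left alone: desk stapler, 135x32 mm, 50 mm high, lying beside the scale (left or right, where the level is not). Origin at the centre of its underside.
- tub_yellow: Bystander, to be left alone: round tub, 66 mm across, 70 mm high, behind the scale. Origin at the centre of its underside.
- tub_green: Bystander, to be left alone: round tub, 66 mm across, 70 mm high, behind the scale, right of the other tub. Origin at the centre of its underside.
- tape_roll: Bystander, to be left alone: roll of packing tape lying flat, 116 mm across, 48 mm high, at the back left. Origin at the centre of its underside.
- box_white: Bystander, to be left alone: small carton 46x60 mm, 30 mm high, at the right. Origin at the centre of its underside.
- marker: Bystander, to be left alone: felt marker 135 mm long, 20 mm high, at the left. Origin at the centre of its underside.
- box_bolt: Bystander, to be left alone: carton 61x90 mm, 46 mm high, behind the scale. Origin at the centre of its underside.
- level: The spirit level again, origin at the centre of its underside.
- knob_turn: The turning knob; origin on its axis 18 mm below the disc, x along the bar. The bar starts within 0.15 rad of lying across the platform (seat's x). Clockwise seen from above screws the foot out: the pressed knob end rises 5 mm a radian (slope 0.0167). At first the foot is too short, so that end, pressed, is the lower one; 0.5 to 1.5 rad clockwise is needed. Stops at 1.9; friction 0.1 N m.
- platform: The scale's platform, an aluminium plate; origin on its hinge line at its right end, x along that line. It floats on springs, its knob end up to 0.03 rad too high, so the bubble reads nothing useful until about 3 to 4 N of push at the knob brings it down by 9 to 16 mm onto its foot; let go, it floats up again.
Not all that is in view belongs to the job. Of the things shaped like the level, the aluminium one is meant.

How it is judged:
On the way, in this order (a step that is already met when the one before it is completed fails the run):
1. the level lies in the platform's seat, let go (x of level_mid in the frame of seat between -0.01 and 0.01 m and y of level_mid in the frame of seat between -0.014 and 0.014 m and z of level_mid in the frame of seat between 0.015 and 0.0225 m and angle between the x axis of level_mid and the y axis of seat, either way round below 0.15 rad and contact force between the fingers and level below 0.1 N), for 0.3 s.
2. the knob is gripped and pressed in (value of joint knob_press above 0.002 m and contact force between the fingers and knob_turn above 1 N), for 0.2 s.
At the end, for the whole second after the job is handed in: The level lies flat in the seat (within the rims: 10 mm across, 14 mm along, 0.15 rad) untouched by the fingers; the fingers hold the knob, pressed in by more than 2 mm; the bubble is within 3.8 mm of centre; all this through the last second (all of step 1 and all of step 2 and value of joint bubble between -0.0038 and 0.0038 m); the arm keeps its last pose, push and grip.
It fails at once if another thing on the bench was pushed more than 30 mm (distance of any of stapler, tub_yellow, tub_green, tape_roll, box_white, marker, box_bolt from where it was at the start of the episode above 0.03 m).
It also fails if it takes over 67 s, if anything falls off the work surface, if the arm or the gripper's body presses on something with over 40 N, if the wrist force passes 120 N, or if a joint passes its speed limit or range.

ROBOT

A 7-joint arm with a two-finger parallel gripper is mounted at the origin on the work surface; the furniture and walls round the work are solid. World frame = base frame: x ahead of the robot, y to its left, z up, the work surface at z = 0. Lengths are in m, angles in rad, forces in N, time in s.
With the tool pointing down it reaches from about 0.425 to 0.925 m from the base axis. Payload 6.8 kg.
Tool frame: the origin (TCP) lies at the very end of the fingers, on their centre line; the grasp point (between the pads) lies 19 mm behind it; z points along the fingers, y is the line along which they close (so a half turn about z gives the same grasp; the last joint's range is limited). The gripper opens to 85 mm and grips with 20 to 120 N. Pads are 22 mm wide; open, the fingers measure 114 mm over their backs; the gripper's body (76 mm by 85 mm) begins 54 mm behind the grasp point. The pads swing forward as they close: fully open they stand 13 mm farther back than shut.
Start: joints at [1.034, 0.477, 0.022, 1.555, -0.011, 1.109, -0.083], TCP at [0.281, -0.614, 0.231] pointing down, gripper open.
Joint ranges: [-2.96, 2.96], [-0.34, 2.1], [-1.41, 1.46], [0.24, 2.44], [-1.37, 4.51], [0.17, 1.92], [-2.96, 2.96]. Speed limits (rad/s): [2.39, 2.39, 3.14, 3.14, 3.14, 3.14, 3.14].

INTERFACE

Orientations are given as a unit quaternion [w, x, y, z].
In Python, from station import bot gives the robot as it stands.
- The arm moves only by the tool apply_moves, never from a script. Its argument "deltas" is a list of rows, each a list of 3 entries, a list of its own where there are three numbers: the closure, from 0 (fully open) to 1 (shut), then the shift along the tool's x, y, z in units of 0.2 m (1.0 is 0.2 m), then the turn about the tool's z in units of 2 pi rad (1.0 is 2 pi rad). A call has 1 to 12 rows; each row is the pose to reach, as a shift and turn from the pose commanded when the call began, along the tool's axes at that moment, turning the shorter way round; what a row does not reach only later rows make up. A row lasts 1/10 s, in which the tool goes at most 50 mm and 8.59 degrees, less where a joint would pass 70% of its speed; a pose out of reach is approached as far as the arm can. A call with a number of a shift or a turn outside -1 to 1 is refused whole. A call with a gripper value outside its range is refused whole. The fingers move at their own pace and stop on an object; "squeeze" is the grip in N (left out, the last holds). Time passes only in rows, so rows that repeat a pose let the fingers close. It gives the time, the measured TCP pose, the force, the opening and the grip force at its end, in the units of the state.
- bot.get_obs(): the state, without advancing time (a new reading comes with each control period).
- bot.read_camera(name): name is "scene" or "top" or "wrist"; returns a dict with "color" (480x640x3 uint8, red, green, blue), "intrinsics" (3x3 intrinsics, pixels), "pose" (4x4, takes a point from camera to world coordinates); the wrist camera has in their place "hand_eye" (4x4, takes a point from camera to tool coordinates, whose origin is the TCP and whose axes are the flange's). Camera axes: x right, y down, z forward; pixel columns grow to the right and rows downward; lengths in m; the calibration is good to about 2 mm. A picture is of the moment at which its call begins: read the wrist's pose just before it. There is no depth.
- bot.hand_in(): hands the job in; it is judged then, once.
Trained networks look in a picture, given as the dict that the camera call returned (one of the last four; its "shot" number tells which), for a name from the list of things; names that differ only in an ending like _2 or _b are one class to them, and where a whole thing is asked for, a point or a joint stands for the part that bears it (a point fixed in the world has none). Each returns a list of dicts, best first, with "confidence" (0 to 1); they miss things now and then, are a little off and sometimes report something else, mostly with a low value. They report only what shows in the picture. A call takes as long as a camera call. They do not tell look-alikes from the thing itself.
- bot.look_for(picture, target): "point" ([x, y, z] in m, in world coordinates, good to about 4 mm: the middle of the surface that is visible of it).
The state is a dict: "t": time; "q": joint angles; "joint_vel": joint speeds; "joint_torque": joint torques, N m; "eef_pos": TCP position; "tool_rot": TCP orientation; "contact_force": force on the tool from outside, world axes, zero at the start; "torque": the same for the moment, N m; "gripper_width": opening from 0.0 (shut) to 1.0 (fully open); "grasp_force": force on a finger pad.
Only numpy, scipy, OpenCV 4.12 (cv2) and the standard library are available. Lean on these libraries where they do the work, as an engineer would, in place of code of your own. Each camera call takes 0.05 s, during which the arm holds its last target. There are 200 camera calls.

## Working session

There is one attempt and no reset: what is moved stays moved. The work goes in short steps, Python scripts to look and compute and a tool call to move; the robot and the scene stay as the last step left them, time stands still between calls to the robot, and variables do not carry over. Pictures are saved under pics/ and viewed, at most 13 in all, crops included, and the job is handed in when it is done.

Besides the shell and the picture viewer there is one more tool, called after "Request:" as name([rows], argument=value, ...), one row to a line, values as JSON. apply_moves: Moves the arm, as the interface text tells. Its arguments: {"type":"object","properties":{"deltas":{"type":"array","items":{"type":"array"}},"squeeze":{"type":"number"}},"required":["deltas"]}

```bash
mkdir -p pics; ls; cat > h.py <<'E'
import numpy as np, cv2
from station import bot
from scipy.spatial.transform import Rotation as R
def save(p,n): cv2.imwrite(f'pics/{n}.png',p['color'][:,:,::-1])
def proj(p,X,T=None):
    T=p['pose'] if T is None else T
    T=np.array(T);K=np.array(p['intrinsics'])
    c=np.linalg.inv(T)@np.append(X,1); u=K@c[:3]; return u[:2]/u[2]
def ray(p,uv,z,T=None):
    T=np.array(p['pose'] if T is None else T);K=np.array(p['intrinsics'])
    d=T[:3,:3]@np.linalg.inv(K)@np.array([uv[0],uv[1],1.]); o=T[:3,3]
    return o+d*(z-o[2])/d[2]
def wristT(p,o):
    T=np.eye(4);q=o['tool_rot'];T[:3,:3]=R.from_quat([q[1],q[2],q[3],q[0]]).as_matrix();T[:3,3]=o['eef_pos'];return T@np.array(p['hand_eye'])
E
python3 - <<'E'
from h import *
o=bot.get_obs(); print(o)
a=bot.read_camera('top');b=bot.read_camera('scene')
save(a,'top0');save(b,'scene0')
for n in ['level_mid','seat','knob_grip','knob_turn','stapler','tub_yellow','tub_green','tape_roll','box_white','marker','box_bolt','platform']:
  for nm,p in(('top',a),('scene',b)):
    try:
      for r in bot.look_for(p,n)[:3]: print(n,nm,np.round(r['point'],3),round(r['confidence'],2),np.round(proj(p,r['point'])))
    except Exception as e: print(n,nm,e)
E
```

```text
pics
{'t': 0.0, 'q': array([ 1.03389279,  0.47780729,  0.0223074 ,  1.55649774, -0.01148815,
        1.10928041, -0.08309868]), 'joint_vel': array([ 7.62720490e-05, -4.27260198e-04,  6.45084233e-04,  5.41088796e-04,
        9.11444581e-04,  6.89914661e-04, -4.77871592e-04]), 'joint_torque': array([ 2.27260530e-04, -5.96461308e+01,  1.60800051e+00, -2.81203580e+01,
        1.24869586e-02,  9.36207158e-03, -2.50470765e-05]), 'eef_pos': array([ 0.28039861, -0.61333124,  0.23030073]), 'tool_rot': array([-8.94357996e-04,  9.77097420e-01,  2.12790418e-01, -2.63972183e-04]), 'contact_force': array([-0.21865166,  0.27725863,  0.73472391]), 'torque': array([ 0.00439178,  0.02368546, -0.01893484]), 'grasp_force': 0.0, 'gripper_width': 0.9978087298491244}
level_mid top [ 0.464 -0.042  0.054] 0.72 [330. 260.]
level_mid top [0.284 0.279 0.032] 0.7 [209. 332.]
level_mid top [0.478 0.081 0.084] 0.24 [281. 255.]
level_mid scene [0.279 0.289 0.031] 0.96 [339. 391.]
seat top [ 0.464 -0.042  0.054] 0.89 [330. 260.]
seat scene [ 0.455 -0.027  0.052] 0.84 [356. 252.]
knob_grip top [0.479 0.085 0.086] 0.7
[... 519 characters left out ...]
0.77 [308. 163.]
tub_green top [0.593 0.324 0.013] 0.16 [193. 216.]
tub_green scene [0.708 0.024 0.062] 0.76 [255. 219.]
tape_roll top [0.708 0.277 0.054] 0.89 [207. 171.]
tape_roll scene [0.695 0.28  0.042] 0.86 [182. 290.]
box_white top [ 0.594 -0.294  0.03 ] 0.97 [423. 209.]
box_white scene [ 0.589 -0.286  0.033] 0.87 [369. 184.]
box_white scene [ 0.432 -0.308  0.031] 0.56 [425. 202.]
marker top [0.452 0.317 0.035] 0.74 [194. 268.]
marker scene [0.582 0.335 0.012] 0.92 [204. 339.]
box_bolt top [0.594 0.327 0.014] 0.48 [192. 216.]
box_bolt scene [ 0.695 -0.095  0.04 ] 0.67 [291. 204.]
platform top [ 0.464 -0.043  0.056] 0.92 [330. 260.]
platform scene [ 0.458 -0.021  0.054] 0.8 [353. 252.]
```

View pics/top0.png

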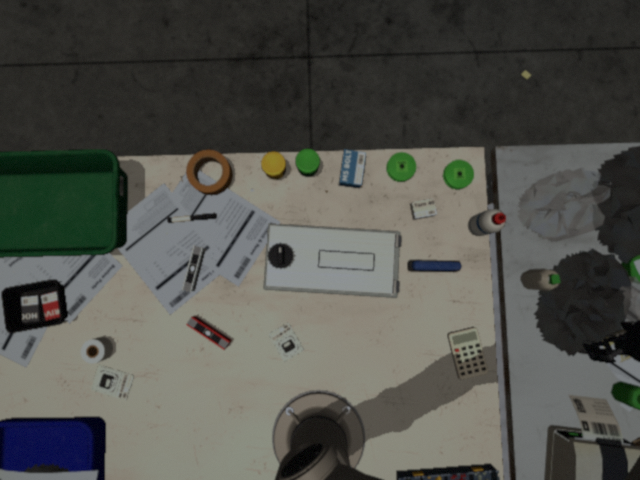

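View pics/scene0.png

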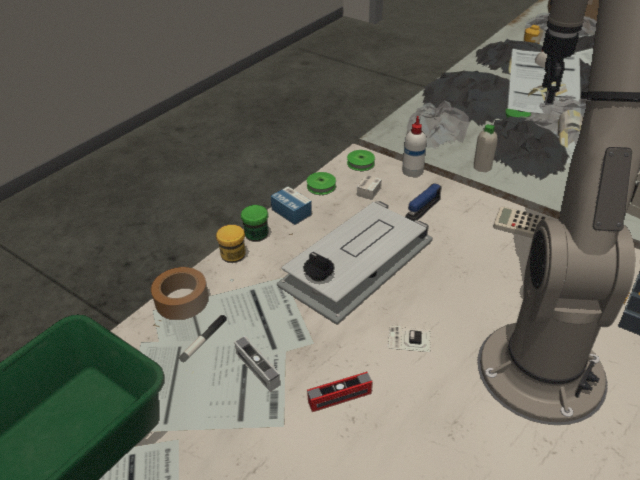

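The top picture shows the grey bar at about (193,268), the red bar at (209,332), and the blue stapler at (434,267). In the scene picture they are at (257,362), (339,391) and (425,202). The level could be confused with the red bar or the stapler. I choose the grey aluminium bar with the dark vial and will check it in a crop.

```bash
python3 - <<'E'
from h import *
a=bot.read_camera('top');b=bot.read_camera('scene')
A=cv2.resize(a['color'][235:305,160:230],(500,500),interpolation=cv2.INTER_CUBIC)
cv2.imwrite('pics/crop.png',A[:,:,::-1])
# bar ends estimates on top face z=.038
for uv in [(199,247),(187,291)]: print(np.round(ray(a,uv,.038),3))
for c in [(319,250),(374,254),(374,270),(319,266)]: print('seat',np.round(ray(a,c,.053),3))
print('plat',[np.round(ray(a,c,.055),3) for c in [(269,224),(399,231),(397,296),(265,290)]])
o=bot.get_obs();w=bot.read_camera('wrist');print(np.round(w['hand_eye'],3),w['intrinsics'])
print(np.round(R.from_quat(np.roll(o['tool_rot'],-1)).as_matrix(),3))
E
```

```text
[0.507 0.302 0.038]
[0.392 0.334 0.038]
seat [ 0.49  -0.014  0.053]
seat [ 0.476 -0.157  0.053]
seat [ 0.435 -0.155  0.053]
seat [ 0.449 -0.013  0.053]
plat [array([0.562, 0.114, 0.055]), array([ 0.535, -0.224,  0.055]), array([ 0.367, -0.212,  0.055]), array([0.39 , 0.128, 0.055])]
[[-0.001 -0.963 -0.269  0.067]
 [ 1.    -0.001 -0.001 -0.001]
 [ 0.    -0.269  0.963 -0.142]
 [ 0.     0.     0.     1.   ]] [[366.48207391   0.         316.69486745]
 [  0.         366.48207391 239.1167023 ]
 [  0.           0.           1.        ]]
[[ 0.909  0.416  0.   ]
 [ 0.416 -0.909  0.   ]
 [ 0.    -0.    -1.   ]]
```

View pics/crop.png

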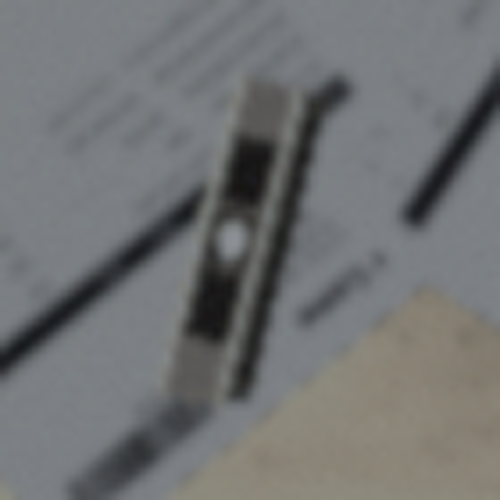

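The crop shows a plain grey bar with a dark vial strip and a white bubble at its middle. It runs from (268,85) to (193,395) in the crop, so it is the aluminium level.

```bash
cat >> h.py <<'E'
def yaw_of(o):
    M=R.from_quat(np.roll(o['tool_rot'],-1)).as_matrix(); return np.arctan2(M[1,0],M[0,0])
def plan(wps,o=None):
    "world waypoints (x,y,z,yaw) -> per-call tool units; each starts where the last ended"
    o=o or bot.get_obs(); p=np.array(o['eef_pos']);y=yaw_of(o)
    print('at',np.round(p,4),'yaw',round(y,4),'w',round(o['gripper_width'],3))
    for w in wps:
        d=np.array(w[:3])-p; x=np.array([np.cos(y),np.sin(y)]);yt=np.array([np.sin(y),-np.cos(y)])
        t=(w[3]-y+np.pi)%(2*np.pi)-np.pi
        n=max(np.linalg.norm(d)/.05,abs(t)/.15)
        print(np.round([d[:2]@x/.2,d[:2]@yt/.2,-d[2]/.2],4),'turn',round(-t/2/np.pi,4),'rows',round(n,1))
        p=np.array(w[:3]);y=w[3]
E
python3 - <<'E'
from h import *
plan([(.44,-.45,.28,1.0),(.54,-.28,.30,1.6),(.56,-.1,.30,2.0),(.54,.1,.3,2.4),(.48,.26,.28,2.87),(.455,.319,.24,2.87)])
E
```

```text
at [ 0.2807 -0.6139  0.2313] yaw 0.4288 w 0.995
[ 1.0654 -0.4141 -0.2436] turn -0.0909 rows 4.7
[ 0.9854 -0.0385 -0.1   ] turn -0.0955 rows 4.0
[ 0.8967  0.1262 -0.    ] turn -0.0637 rows 3.6
[ 0.9509  0.3252 -0.    ] turn -0.0637 rows 4.0
[0.7616 0.3873 0.1   ] turn -0.0748 rows 3.4
[0.1996 0.2507 0.2   ] turn -0.0 rows 1.5
```

Request:
apply_moves([
  [0,[1.0,-0.41,-0.24],-0.09],
  [0,[1.0,-0.41,-0.24],-0.09],
  [0,[1.0,-0.41,-0.24],-0.09],
  [0,[1.0,-0.41,-0.24],-0.09],
  [0,[1.0,-0.41,-0.24],-0.09],
])

```text
t: 1.95
eef_pos: [0.4333, -0.4515, 0.2809]
tool_rot: [0.001, 0.877, 0.481, 0.002]
contact_force: [0.1, 0.4, -0.4]
gripper_width: 1.007
grasp_force: 0.0
```

Request:
apply_moves([
  [0,[0.99,-0.04,-0.1],-0.095],
  [0,[0.99,-0.04,-0.1],-0.095],
  [0,[0.99,-0.04,-0.1],-0.095],
  [0,[0.99,-0.04,-0.1],-0.095],
  [0,[0.99,-0.04,-0.1],-0.095],
])

```text
t: 2.45
eef_pos: [0.5344, -0.2771, 0.3007]
tool_rot: [0.0, 0.694, 0.72, 0.003]
contact_force: [-0.6, 0.0, 0.1]
gripper_width: 1.0
grasp_force: 0.0
```

Request:
apply_moves([
  [0,[0.9,0.13,0],-0.064],
  [0,[0.9,0.13,0],-0.064],
  [0,[0.9,0.13,0],-0.064],
  [0,[0.9,0.13,0],-0.064],
])

```text
t: 2.85
eef_pos: [0.5522, -0.1011, 0.2997]
tool_rot: [0.0, 0.541, 0.841, 0.001]
contact_force: [-0.3, 0.1, -0.4]
gripper_width: 1.001
grasp_force: 0.0
```

Request:
apply_moves([
  [0,[0.95,0.33,0],-0.064],
  [0,[0.95,0.33,0],-0.064],
  [0,[0.95,0.33,0],-0.064],
  [0,[0.95,0.33,0],-0.064],
])

```text
t: 3.25
eef_pos: [0.5341, 0.0953, 0.2996]
tool_rot: [0.0, 0.364, 0.931, 0.0]
contact_force: [0.8, 0.1, -0.8]
gripper_width: 0.999
grasp_force: 0.0
```

Request:
apply_moves([
  [0,[0.76,0.39,0.1],-0.075],
  [0,[0.76,0.39,0.1],-0.075],
  [0,[0.76,0.39,0.1],-0.075],
  [0,[0.76,0.39,0.1],-0.075],
  [0,[0.76,0.39,0.1],-0.075],
])

```text
t: 3.75
eef_pos: [0.4735, 0.2582, 0.2794]
tool_rot: [-0.0, 0.134, 0.991, 0.001]
contact_force: [-0.6, -0.5, 0.4]
gripper_width: 1.001
grasp_force: 0.0
```

```bash
python3 - <<'E'
from h import *
o=bot.get_obs();w=bot.read_camera('wrist');save(w,'w1');T=wristT(w,o)
np.savez('w1.npz',T=T,K=w['intrinsics'])
for n in['level_mid','knob_grip','seat']:
  for r in bot.look_for(w,n)[:3]: print(n,np.round(r['point'],4),round(r['confidence'],2),np.round(proj(w,r['point'],T)))
plan([])
E
```

```text
level_mid [0.4507 0.3202 0.0381] 0.78 [368. 169.]
level_mid [0.2982 0.2969 0.0362] 0.7 [306.  16.]
knob_grip [0.4715 0.0923 0.0885] 0.97 [149. 259.]
knob_grip [0.4722 0.0936 0.0839] 0.37 [152. 258.]
seat [0.4671 0.0167 0.0575] 0.92 [ 93. 264.]
at [0.4767 0.2527 0.2792] yaw 2.8635 w 0.996
```

View pics/w1.png

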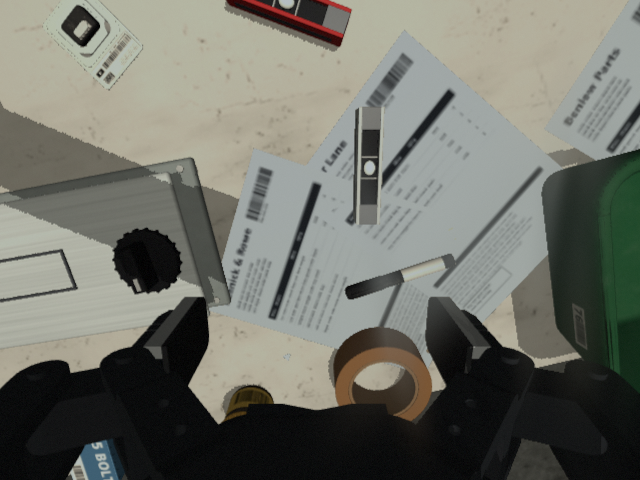

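The wrist picture shows the grey level with its top face at about (358–383, 107) to (356–378, 224). The knob is at (148,260), with the tape and marker below.

```bash
python3 - <<'E'
from h import *
d=np.load('w1.npz');p={'intrinsics':d['K']};T=d['T']
img=cv2.imread('pics/w1.png')
a=ray(p,(370.5,107.5),.038,T);b=ray(p,(367,224),.038,T);print(a,b,np.linalg.norm(a-b),(a+b)/2)
yaw=np.arctan2(*(a-b)[[1,0]]);print(yaw);c=(a+b)/2
plan([(c[0],c[1],.15,yaw),(c[0],c[1],.008,yaw)])
E
```

```text
[0.39305187 0.33587914 0.038     ] [0.50718249 0.3053662  0.038     ] 0.11813906205193551 [0.45011718 0.32062267 0.038     ]
2.880351427991318
at [0.4767 0.2527 0.2792] yaw 2.8635 w 0.996
[0.221  0.2899 0.6462] turn -0.0027 rows 3.0
[0.   0.   0.71] turn -0.0 rows 2.8
```

Request:
apply_moves([
  [0,[0.22,0.29,0.5],-0.003],
  [0,[0.22,0.29,0.65],-0.003],
  [0,[0.22,0.29,0.65],-0.003],
  [0,[0.22,0.29,0.65],-0.003],
  [0,[0.22,0.29,0.65],-0.003],
  [0,[0.22,0.29,0.65],-0.003],
  [0,[0.22,0.29,0.65],-0.003],
])

```text
t: 4.65
eef_pos: [0.4511, 0.3216, 0.1512]
tool_rot: [0.002, 0.129, 0.992, 0.001]
contact_force: [0.8, 0.2, 0.5]
gripper_width: 0.996
grasp_force: 0.0
```

```bash
python3 - <<'E'
from h import *
plan([(.4501,.3206,.010,2.880)])
E
```

```text
at [0.4511 0.3216 0.1512] yaw 2.8827 w 0.996
[ 0.0037 -0.0062  0.7062] turn 0.0004 rows 2.8
```

Request:
apply_moves([
  [0,[0,-0.005,0.25],0],
  [0,[0,-0.005,0.45],0],
  [0,[0,-0.005,0.6],0],
  [0,[0,-0.005,0.7],0],
  [0,[0,-0.005,0.7],0],
  [0.6,[0,-0.005,0.7],0],
  [1,[0,-0.005,0.7],0],
  [1,[0,-0.005,0.7],0],
  [1,[0,-0.005,0.7],0],
  [1,[0,-0.005,0.7],0],
  [1,[0,-0.005,0.7],0],
  [1,[0,-0.005,0.7],0],
], squeeze=40)

```text
t: 5.85
eef_pos: [0.4497, 0.3216, 0.0104]
tool_rot: [0.001, 0.128, 0.992, 0.0]
contact_force: [-0.3, -1.0, 8.1]
gripper_width: 0.298
grasp_force: 40.4
```

```bash
python3 - <<'E'
from h import *
print(bot.get_obs()['grasp_force'],bot.get_obs()['gripper_width']*85)
plan([(.452,.315,.18,2.88),(.50,.13,.22,2.2),(.49,-.03,.22,1.6),(.4625,-.085,.22,1.473)])
E
```

```text
40.411376953125 25.31472221804654
at [0.4497 0.3216 0.0104] yaw 2.8853 w 0.298
[-0.0198 -0.0292 -0.8478] turn 0.0008 rows 3.4
[-0.4711 -0.8315 -0.2   ] turn 0.1082 rows 4.5
[-0.6174 -0.5112 -0.    ] turn 0.0955 rows 4.0
[-0.2709 -0.1455 -0.    ] turn 0.0202 rows 1.2
```

Request:
apply_moves([
  [1,[0,0,-0.2],0],
  [1,[-0.02,-0.03,-0.45],0],
  [1,[-0.02,-0.03,-0.7],0],
  [1,[-0.02,-0.03,-0.85],0],
  [1,[-0.02,-0.03,-0.85],0],
])

```text
t: 6.35
eef_pos: [0.4531, 0.3163, 0.1839]
tool_rot: [0.003, 0.128, 0.992, 0.003]
contact_force: [1.4, -0.5, -2.2]
gripper_width: 0.29
grasp_force: 40.6
```

Request:
apply_moves([
  [1,[-0.47,-0.83,-0.2],0.108],
  [1,[-0.47,-0.83,-0.2],0.108],
  [1,[-0.47,-0.83,-0.2],0.108],
  [1,[-0.47,-0.83,-0.2],0.108],
  [1,[-0.47,-0.83,-0.2],0.108],
  [1,[-0.47,-0.83,-0.2],0.108],
])

```text
t: 6.95
eef_pos: [0.4997, 0.128, 0.2182]
tool_rot: [-0.0, 0.452, 0.892, -0.001]
contact_force: [-0.7, 0.6, -1.7]
gripper_width: 0.295
grasp_force: 40.6
```

Request:
apply_moves([
  [1,[-0.62,-0.51,0],0.0955],
  [1,[-0.62,-0.51,0],0.0955],
  [1,[-0.62,-0.51,0],0.0955],
  [1,[-0.62,-0.51,0],0.0955],
  [1,[-0.62,-0.51,0],0.0955],
  [1,[-0.62,-0.51,0],0.0955],
  [1,[-0.62,-0.51,0],0.0955],
  [1,[-0.62,-0.51,0],0.0955],
])

```text
t: 7.75
eef_pos: [0.4917, -0.0284, 0.2191]
tool_rot: [-0.0, 0.692, 0.722, 0.0]
contact_force: [-0.3, 0.5, -1.7]
gripper_width: 0.295
grasp_force: 40.6
```

```bash
python3 - <<'E'
from h import *
o=bot.get_obs();w=bot.read_camera('wrist');save(w,'w2');T=wristT(w,o)
np.savez('w2.npz',T=T,K=w['intrinsics'])
for n in['level_mid','knob_grip','seat']:
  for r in bot.look_for(w,n)[:2]: print(n,np.round(r['point'],4),round(r['confidence'],2),np.round(proj(w,r['point'],T)))
plan([]);print(o['grasp_force'],o['contact_force'])
E
```

```text
level_mid [ 0.4914 -0.0111  0.2469] 0.88 [323. 294.]
knob_grip [0.4734 0.0833 0.0863] 0.83 [300.  71.]
seat [0.4494 0.0443 0.057 ] 0.97 [270. 129.]
at [ 0.4918 -0.0298  0.2193] yaw 1.6087 w 0.3
40.604435205459595 [-0.32272073  0.52290833 -1.73431211]
```

View pics/w2.png

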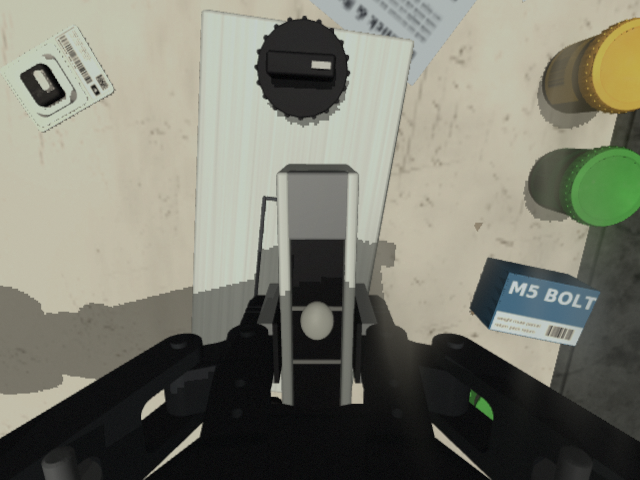

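The wrist picture shows the level held, with its knob-side end at about (279–358,175) and its vial marks at rows 307 and 361. The knob disc is at (303,68), its bar runs from (267,66) to (336,67), and the seat's knob-side left corner is at (264,198).

```bash
python3 - <<'E'
from h import *
d=np.load('w2.npz');p={'intrinsics':d['K']};T=d['T']
o=bot.get_obs();tz=o['eef_pos'][2];y=yaw_of(o);X=np.array([np.cos(y),np.sin(y)]);Y=np.array([np.sin(y),-np.cos(y)])
for z in(tz+.024,tz+.028,tz+.032):
  for uv in[(318,175),(318,307),(318,361)]:
    q=ray(p,uv,z,T)[:2]-o['eef_pos'][:2];print('lvl',round(z-tz,3),np.round([q@X,q@Y],4))
for z in(.053,.057,.06):
  c=ray(p,(265,199),z,T);e=ray(p,(258,288),z,T);print('corner',np.round(c,4),'edge yaw',np.arctan2(*(c-e)[[1,0]]))
  l=ray(p,(203,12),z,T);l2=ray(p,(193,330),z,T);r=ray(p,(412,42),z,T);r2=ray(p,(377,280),z,T)
  print(' plat yaw',np.arctan2(*(l-l2)[[1,0]]),np.arctan2(*(r-r2)[[1,0]]),'corners',np.round(l,4),np.round(r,4))
for z in(.08,.085,.09):print('disc',np.round(ray(p,(303,70),z,T),4))
for z in(.105,.112):
  a=ray(p,(267,63),z,T);b=ray(p,(336,64),z,T);print('bar',np.round((a+b)/2,4),np.linalg.norm(a-b),np.arctan2(*(b-a)[[1,0]]))
# annotate seat as computed
E
python3 - <<'E'
import cv2
i=cv2.imread('pics/w2.png')[0:300,180:420];cv2.imwrite('pics/w2c.png',cv2.resize(i,(480,600),interpolation=cv2.INTER_CUBIC))
E
```

```text
lvl 0.024 [ 0.0583 -0.0016]
lvl 0.024 [ 0.0122 -0.0014]
lvl 0.024 [-0.0096 -0.0013]
lvl 0.028 [ 0.0587 -0.0016]
lvl 0.028 [ 0.0142 -0.0014]
lvl 0.028 [-0.0069 -0.0014]
lvl 0.032 [ 0.0591 -0.0016]
lvl 0.032 [ 0.0161 -0.0015]
lvl 0.032 [-0.0042 -0.0014]
corner [ 0.4453 -0.0123  0.053 ] edge yaw 1.4964014758588076
 plat yaw 1.4936166602344467 1.5189387116760962 corners [0.3987 0.1262 0.053 ] [0.5565 0.1125 0.053 ]
corner [ 0.4459 -0.0116  0.057 ] edge yaw 1.496401475858807
 plat yaw 1.4936166602344472 1.5189387116760957 corners [0.3999 0.1251 0.057 ] [0.5556 0.1116 0.057 ]
corner [ 0.4463 -0.0111  0.06  ] edge yaw 1.4964014758588071
 plat yaw 1.493616660234447 1.5189387116760957 corners [0.4007 0.1243 0.06  ] [0.5549 0.1109 0.06  ]
disc [0.4755 0.0852 0.08  ]
disc [0.4757 0.0844 0.085 ]
disc [0.4759 0.0836 0.09  ]
bar [0.4755 0.085  0.105 ] 0.04420794169315205 0.027657865635440135
bar [0.4758 0.0838 0.112 ] 0.043000942373446066 0.02765786563543984
```

View pics/w2c.png

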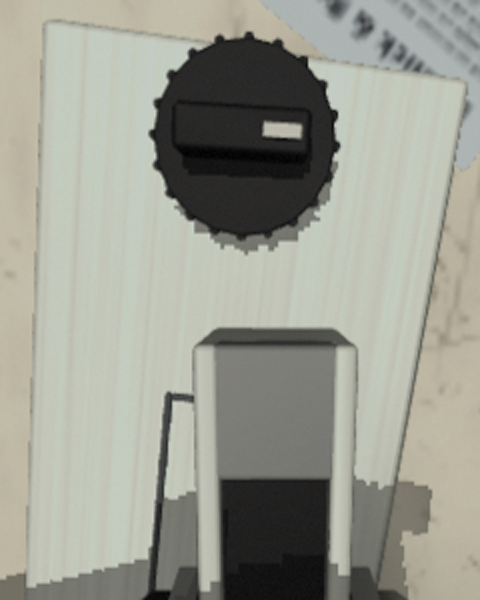

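```bash
python3 - <<'E'
from h import *
plan([(.462,-.0845,.10,1.484),(.462,-.0845,.07,1.484)])
E
```

```text
at [ 0.4918 -0.0298  0.2193] yaw 1.6087 w 0.3
[-0.2676 -0.1593  0.5965] turn 0.0198 rows 2.7
[0.   0.   0.15] turn -0.0 rows 0.6
```

Request:
apply_moves([
  [1,[-0.267,-0.159,0.2],0.02],
  [1,[-0.267,-0.159,0.4],0.02],
  [1,[-0.267,-0.159,0.6],0.02],
  [1,[-0.267,-0.159,0.6],0.02],
  [1,[-0.267,-0.159,0.6],0.02],
  [1,[-0.267,-0.159,0.6],0.02],
  [1,[-0.267,-0.159,0.6],0.02],
])

```text
t: 8.65
eef_pos: [0.4641, -0.0845, 0.1016]
tool_rot: [0.002, 0.738, 0.675, 0.001]
contact_force: [-0.7, 0.7, -2.7]
gripper_width: 0.3
grasp_force: 40.6
```

Request:
apply_moves([
  [1,[0,0,0.08],0],
  [1,[0,0,0.14],0],
  [1,[0,0,0.14],0],
  [1,[0,0,0.14],0],
])

```text
t: 9.05
eef_pos: [0.4621, -0.0848, 0.0717]
tool_rot: [0.0, 0.738, 0.675, 0.0]
contact_force: [-0.8, 0.4, -3.0]
gripper_width: 0.298
grasp_force: 40.7
```

```bash
python3 - <<'E'
from h import *
plan([(.462,-.0845,.065,1.484)]);print(bot.get_obs()['contact_force'])
w=bot.read_camera('wrist');o=bot.get_obs();save(w,'w3')
E
```

```text
at [ 0.4621 -0.0848  0.0717] yaw 1.4815 w 0.298
[ 0.0013 -0.0007  0.0334] turn -0.0004 rows 0.1
[-0.77325275  0.39549775 -3.02745112]
```

View pics/w3.png

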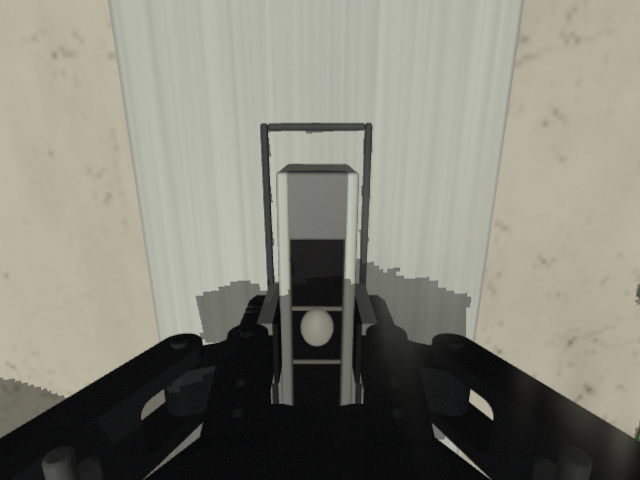

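The level sits centred across the rim: the rim spans columns 266–370 and the level 278–358. The rim's knob end is at row 127.

```bash
python3 - <<'E'
from h import *
o=bot.get_obs();T=wristT({'hand_eye':bot.read_camera('wrist')['hand_eye']},o);p={'intrinsics':np.load('w2.npz')['K']}
y=yaw_of(o);X=np.array([np.cos(y),np.sin(y)])
for z in(.053,.058):print([round((ray(p,(318,v),z,T)[:2]-o['eef_pos'][:2])@X,4) for v in(124,131)])
E
```

```text
[np.float64(0.0736), np.float64(0.0708)]
[np.float64(0.0734), np.float64(0.0707)]
```

Request:
apply_moves([
  [1,[0,0,0.02],0],
  [1,[0,0,0.03],0],
  [1,[0,0,0.03],0],
  [1,[0,0,0.03],0],
])

```text
t: 9.55
eef_pos: [0.4619, -0.0849, 0.0653]
tool_rot: [-0.0, 0.738, 0.675, -0.0]
contact_force: [0.7, 0.3, -1.6]
gripper_width: 0.299
grasp_force: 40.7
```

Request:
apply_moves([
  [1,[0,0,0.01],0],
  [1,[0,0,0.01],0],
  [1,[0,0,0.01],0],
])

```text
t: 9.85
eef_pos: [0.462, -0.085, 0.0635]
tool_rot: [0.0, 0.738, 0.675, 0.0]
contact_force: [-1.0, -0.8, 4.2]
gripper_width: 0.296
grasp_force: 41.4
```

Request:
apply_moves([
  [1,[0,0,0.01],0],
  [1,[0,0,0.01],0],
  [1,[0,0,0.01],0],
])

```text
t: 10.15
eef_pos: [0.462, -0.0849, 0.0613]
tool_rot: [0.0, 0.738, 0.675, 0.0]
contact_force: [-1.5, -0.4, 4.0]
gripper_width: 0.293
grasp_force: 41.5
```

Request:
apply_moves([
  [0.5,[0,0,0],0],
  [0.5,[0,0,0],0],
  [0.5,[0,0,0],0],
  [0.5,[0,0,0],0],
  [0.5,[0,0,-0.2],0],
  [0.5,[0,0,-0.45],0],
  [0.5,[0,0,-0.7],0],
  [0.5,[0,0,-0.7],0],
  [0.5,[0,0,-0.7],0],
])

```text
t: 11.05
eef_pos: [0.4626, -0.0852, 0.2026]
tool_rot: [0.001, 0.738, 0.675, 0.001]
contact_force: [0.4, -0.0, -0.3]
gripper_width: 0.503
grasp_force: 0.0
```

```bash
python3 - <<'E'
from h import *
plan([(.4755,.0850,.20,3.12),(.4755,.0850,.13,3.12)])
o=bot.get_obs();w=bot.read_camera('wrist');save(w,'w4');print(o['grasp_force'])
E
```

```text
at [ 0.4626 -0.0852  0.2026] yaw 1.4808 w 0.503
[ 0.8532 -0.0122  0.0128] turn -0.2609 rows 10.9
[0.   0.   0.35] turn -0.0 rows 1.4
0.0
```

View pics/w4.png

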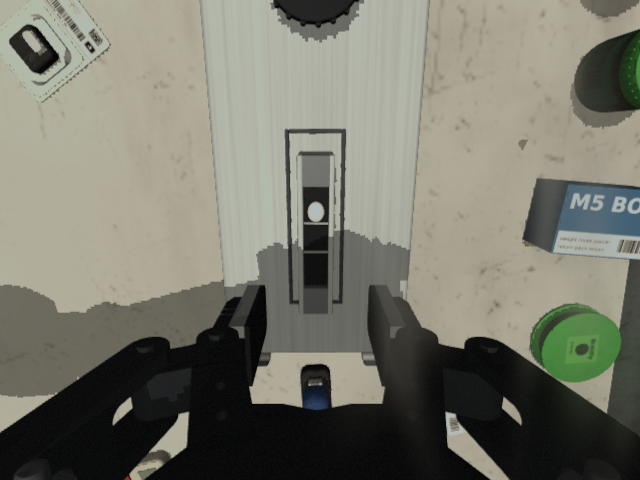

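The level is in the seat. Its top face spans rows 152–314 and the rim rows 130–302, and the bubble sits at the knob end at (316,211). I'll check the fit numerically.

```bash
python3 - <<'E'
from h import *
o=bot.get_obs();T=wristT({'hand_eye':bot.read_camera('wrist')['hand_eye']},o);p={'intrinsics':np.load('w2.npz')['K']}
y=yaw_of(o);X=np.array([np.cos(y),np.sin(y)]);Y=np.array([np.sin(y),-np.cos(y)])
def f(uv,z):
  q=ray(p,uv,z,T)[:2]-o['eef_pos'][:2];return np.round([q@X,q@Y],4)
print('rim',f((315.5,131),.056),f((314,302),.053),'level',f((316.5,153),.092),f((315.5,313),.089))
E
```

```text
rim [ 0.0726 -0.0028] [-0.0691 -0.0043] level [ 0.058 -0.002] [-0.0612 -0.0029]
```

Request:
apply_moves([
  [0.5,[0.85,-0.02,0],-0.26],
  [0.5,[0.85,-0.02,0],-0.26],
  [0.5,[0.85,-0.02,0],-0.26],
  [0.5,[0.85,-0.02,0],-0.26],
  [0.5,[0.85,-0.02,0],-0.26],
  [0.5,[0.85,-0.02,0],-0.26],
  [0.5,[0.85,-0.02,0],-0.26],
  [0.5,[0.85,-0.02,0],-0.26],
  [0.5,[0.85,-0.02,0],-0.26],
  [0.5,[0.85,-0.02,0],-0.26],
  [0.5,[0.85,-0.02,0],-0.26],
  [0.5,[0.85,-0.02,0],-0.26],
])

```text
t: 12.35
eef_pos: [0.4721, 0.0845, 0.1997]
tool_rot: [-0.002, 0.013, 1.0, 0.0]
contact_force: [0.2, 0.4, -0.4]
gripper_width: 0.501
grasp_force: 0.0
```

Request:
apply_moves([
  [0.5,[0,0,0],0],
  [0.5,[0,0,0],0],
])

```text
t: 12.55
eef_pos: [0.4727, 0.0847, 0.2007]
tool_rot: [-0.001, 0.015, 1.0, -0.0]
contact_force: [0.9, 0.3, 0.3]
gripper_width: 0.497
grasp_force: 0.0
```

```bash
python3 - <<'E'
from h import *
o=bot.get_obs();w=bot.read_camera('wrist');save(w,'w5');T=wristT(w,o);np.savez('w5.npz',T=T,K=w['intrinsics'])
for r in bot.look_for(w,'knob_grip')[:2]: print(np.round(r['point'],4),round(r['confidence'],2),np.round(proj(w,r['point'],T)))
plan([(.476,.0845,.13,3.14)])
E
```

```text
at [0.473  0.0848 0.2011] yaw 3.1135 w 0.5
[-0.0153 -0.001   0.3553] turn -0.0042 rows 1.4
```

View pics/w5.png

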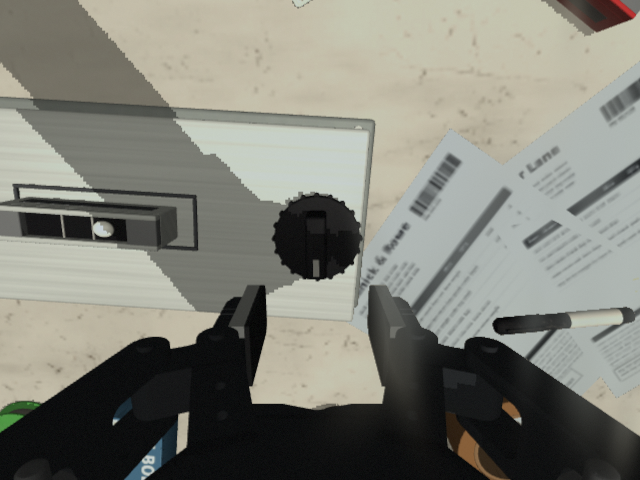

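The knob bar lies at columns 305–327, rows 211–278, upright in the image, so it is aligned with the tool's x. The level's vial marks and bubble (103,228) are visible on the left.

```bash
python3 - <<'E'
from h import *
d=np.load('w5.npz');p={'intrinsics':d['K']};T=d['T']
i=cv2.imread('pics/w5.png')[190:300,260:375];g=cv2.cvtColor(i,6)
for z in(.105,.112):
  print(np.round([ray(p,(316,v),z,T) for v in(211,278)],4).tolist())
# bar edges by row, brightness profile
for r in(30,40,50,60): print(g[r,36:76].tolist())
E
```

```text
[[0.4498, 0.0853, 0.105], [0.4971, 0.0839, 0.105]]
[[0.4485, 0.0854, 0.112], [0.4943, 0.084, 0.112]]
[19, 18, 18, 16, 14, 19, 19, 15, 13, 16, 21, 27, 32, 30, 29, 30, 31, 31, 30, 31, 32, 32, 32, 33, 33, 31, 33, 32, 25, 16, 24, 32, 34, 32, 34, 34, 34, 36, 34, 34]
[16, 16, 18, 17, 15, 19, 16, 17, 17, 13, 9, 23, 26, 27, 30, 31, 33, 31, 30, 31, 33, 33, 32, 30, 35, 33, 32, 28, 22, 17, 13, 14, 14, 16, 29, 32, 34, 31, 32, 33]
[18, 16, 14, 19, 15, 14, 17, 15, 16, 11, 14, 17, 14, 15, 16, 15, 17, 19, 16, 16, 19, 17, 12, 16, 16, 17, 18, 15, 11, 6, 9, 13, 12, 15, 13, 14, 12, 16, 13, 16]
[16, 16, 14, 16, 16, 18, 14, 12, 16, 11, 10, 14, 16, 16, 14, 13, 15, 16, 16, 10, 14, 12, 13, 10, 14, 14, 17, 13, 11, 10, 9, 18, 18, 18, 14, 13, 13, 19, 13, 17]
```

Request:
apply_moves([
  [0.5,[-0.01,0,0.2],0],
  [0.5,[-0.01,0,0.4],0],
  [0.5,[-0.01,0,0.5],0],
  [0.5,[-0.01,0,0.54],0],
  [0.5,[-0.01,0,0.54],0],
  [1,[-0.01,0,0.54],0],
  [1,[-0.01,0,0.54],0],
  [1,[-0.01,0,0.54],0],
  [1,[-0.01,0,0.54],0],
  [1,[-0.01,0,0.54],0],
], squeeze=60)

```text
t: 13.65
eef_pos: [0.476, 0.0847, 0.0939]
tool_rot: [0.001, 0.014, 1.0, 0.0]
contact_force: [2.2, -0.8, 1.7]
gripper_width: 0.145
grasp_force: 60.8
```

Request:
apply_moves([
  [1,[0,0,0.02],0],
  [1,[0,0,0.04],0],
  [1,[0,0,0.04],0],
  [1,[0,0,0.04],0],
])

```text
t: 14.05
eef_pos: [0.476, 0.0853, 0.0856]
tool_rot: [0.001, 0.013, 1.0, 0.0]
contact_force: [4.1, 0.5, 3.6]
gripper_width: 0.147
grasp_force: 60.9
```

Request:
apply_moves([
  [1,[0,0,0.01],0],
  [1,[0,0,0.02],0],
  [1,[0,0,0.02],0],
  [1,[0,0,0.02],0],
])

```text
t: 14.45
eef_pos: [0.476, 0.0854, 0.0816]
tool_rot: [0.001, 0.013, 1.0, 0.001]
contact_force: [5.2, 2.7, 5.1]
gripper_width: 0.144
grasp_force: 61.0
```

Request:
apply_moves([
  [1,[0,0,0.01],0],
  [1,[0,0,0.02],0],
  [1,[0,0,0.02],0],
  [1,[0,0,0.02],0],
])

```text
t: 14.85
eef_pos: [0.476, 0.0854, 0.0777]
tool_rot: [0.001, 0.013, 1.0, 0.0]
contact_force: [3.4, 3.3, 6.5]
gripper_width: 0.149
grasp_force: 61.4
```

Request:
apply_moves([
  [1,[0,0,0.01],0],
  [1,[0,0,0.015],0],
  [1,[0,0,0.015],0],
  [1,[0,0,0.015],0],
])

```text
t: 15.25
eef_pos: [0.476, 0.0854, 0.0749]
tool_rot: [0.001, 0.013, 1.0, 0.0]
contact_force: [3.0, 2.5, 8.3]
gripper_width: 0.146
grasp_force: 61.6
```

Request:
apply_moves([
  [1,[0,0,0],0.02],
  [1,[0,0,0],0.04],
  [1,[0,0,0],0.06],
  [1,[0,0,0],0.08],
  [1,[0,0,0],0.08],
  [1,[0,0,0],0.08],
  [1,[0,0,0],0.08],
  [1,[0,0,0],0.08],
  [1,[0,0,0],0.08],
  [1,[0,0,0],0.08],
  [1,[0,0,0],0.08],
  [1,[0,0,0],0.08],
])

```text
t: 16.45
eef_pos: [0.4761, 0.0856, 0.0751]
tool_rot: [0.001, 0.262, 0.965, 0.001]
contact_force: [3.3, 1.8, 11.1]
gripper_width: 0.14
grasp_force: 61.9
```

```bash
cat > b.py <<'E'
from h import *
import sys
a=bot.read_camera('top');b=bot.read_camera('scene');w=bot.read_camera('wrist');n=sys.argv[1]
S=lambda i:cv2.resize(i,(400,300),interpolation=cv2.INTER_CUBIC)
c=proj(a,(.462,-.087,.09)).round().astype(int);e=proj(b,(.462,-.087,.09)).round().astype(int)
print(c,e,'blob px',proj(a,(.462,-.08,.09))-proj(a,(.462,-.09,.09)))
A=S(a['color'][c[1]-24:c[1]+24,c[0]-32:c[0]+32]);B=S(b['color'][e[1]-24:e[1]+24,e[0]-32:e[0]+32])
W=cv2.resize(w['color'],(400,300))
C=np.vstack([np.hstack([A,B]),np.hstack([W,W*0])]);cv2.imwrite(f'pics/{n}.png',C[:,:,::-1])
np.savez(f'{n}.npz',a=a['color'],b=b['color'],w=w['color'],Ta=a['pose'],Ka=a['intrinsics'],Tb=b['pose'],Kb=b['intrinsics'])
o=bot.get_obs();print(o['t'],o['contact_force'],o['torque'],yaw_of(o))
E
python3 b.py b1
```

```text
[348 260] [368 224] blob px [-3.98018155  0.09912871]
16.6 [ 3.5754101   3.45466789 10.34194701] [ 0.39615368 -0.56589228 -0.01492247] 2.6120753440190225
```

View pics/b1.png

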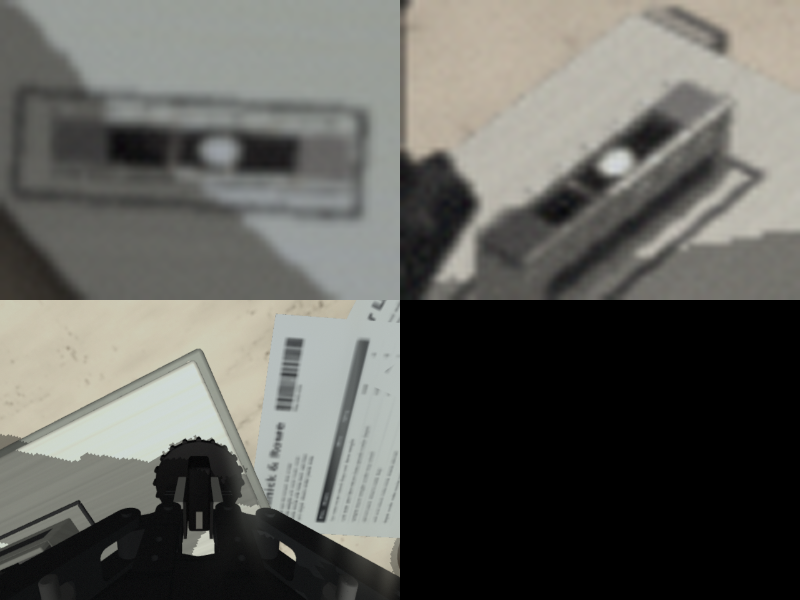

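The top crop shows the bubble at column 220 against a vial centre of about 201. It is about 6–7 mm toward the hinge, so roughly 0.45 rad more clockwise is needed.

Request:
apply_moves([
  [1,[0,0,0],0.02],
  [1,[0,0,0],0.04],
  [1,[0,0,0],0.065],
  [1,[0,0,0],0.065],
  [1,[0,0,0],0.065],
  [1,[0,0,0],0.065],
  [1,[0,0,0],0.065],
  [1,[0,0,0],0.065],
  [1,[0,0,0],0.065],
  [1,[0,0,0],0.065],
  [1,[0,0,0],0.065],
  [1,[0,0,0],0.065],
])

```text
t: 17.8
eef_pos: [0.4762, 0.0858, 0.0752]
tool_rot: [0.001, 0.452, 0.892, 0.001]
contact_force: [2.9, 2.7, 12.0]
gripper_width: 0.144
grasp_force: 62.1
```

Request:
apply_moves([
  [1,[0,0,0],0],
  [1,[0,0,0],0],
  [1,[0,0,0],0],
  [1,[0,0,0],0],
  [1,[0,0,0],0],
  [1,[0,0,0],0],
  [1,[0,0,0],0],
  [1,[0,0,0],0],
])

```text
t: 18.6
eef_pos: [0.4762, 0.0858, 0.0752]
tool_rot: [0.001, 0.452, 0.892, 0.001]
contact_force: [3.3, 3.4, 11.9]
gripper_width: 0.146
grasp_force: 62.1
```

```bash
python3 b.py b2; python3 - <<'E'
from h import *
# profile along vial, top camera, both shots
for n in('b1','b2'):
  d=np.load(n+'.npz');p={'pose':d['Ta'],'intrinsics':d['Ka']}
  g=cv2.cvtColor(d['a'],cv2.COLOR_RGB2GRAY).astype(np.float32)
  u=np.array([.087,.996]);c=np.array([.462,-.087]);s=np.arange(-.06,.0601,.003)
  v=np.array([.996,-.087])
  prof=[]
  for k in s:
    vals=[]
    for off in(-.004,-.002,0,.002,.004):
      q=c+u*k+v*off;uv=proj(p,(*q,.088)).astype(np.float32)
      vals.append(cv2.remap(g,uv[:1].reshape(1,1),uv[1:].reshape(1,1),cv2.INTER_LINEAR)[0,0])
    prof.append(int(np.mean(vals)))
  print(n,list(zip((s*1000).round().astype(int).tolist(),prof)))
E
```

```text
[348 260] [368 224] blob px [-3.98018155  0.09912871]
18.75 [ 2.16938894  3.23468731 12.65381585] [ 0.57071963 -0.48856406 -0.05869833] 2.2035996704998198
b1 [(-60, 104), (-57, 104), (-54, 99), (-51, 99), (-48, 98), (-45, 99), (-42, 97), (-39, 83), (-36, 53), (-33, 34), (-30, 32), (-27, 30), (-24, 31), (-21, 31), (-18, 35), (-15, 64), (-12, 112), (-9, 141), (-6, 143), (-3, 133), (0, 103), (3, 55), (6, 34), (9, 44), (12, 56), (15, 45), (18, 30), (21, 26), (24, 22), (27, 19), (30, 18), (33, 16), (36, 19), (39, 40), (42, 56), (45, 57), (48, 57), (51, 57), (54, 57), (57, 58), (60, 65)]
b2 [(-60, 95), (-57, 100), (-54, 98), (-51, 98), (-48, 98), (-45, 98), (-42, 96), (-39, 78), (-36, 46), (-33, 32), (-30, 31), (-27, 31), (-24, 30), (-21, 31), (-18, 31), (-15, 35), (-12, 59), (-9, 82), (-6, 106), (-3, 137), (0, 144), (3, 133), (6, 102), (9, 63), (12, 55), (15, 43), (18, 32), (21, 30), (24, 27), (27, 26), (30, 24), (33, 20), (36, 23), (39, 40), (42, 55), (45, 57), (48, 57), (51, 57), (54, 58), (57, 58), (60, 66)]
```

View pics/b2.png

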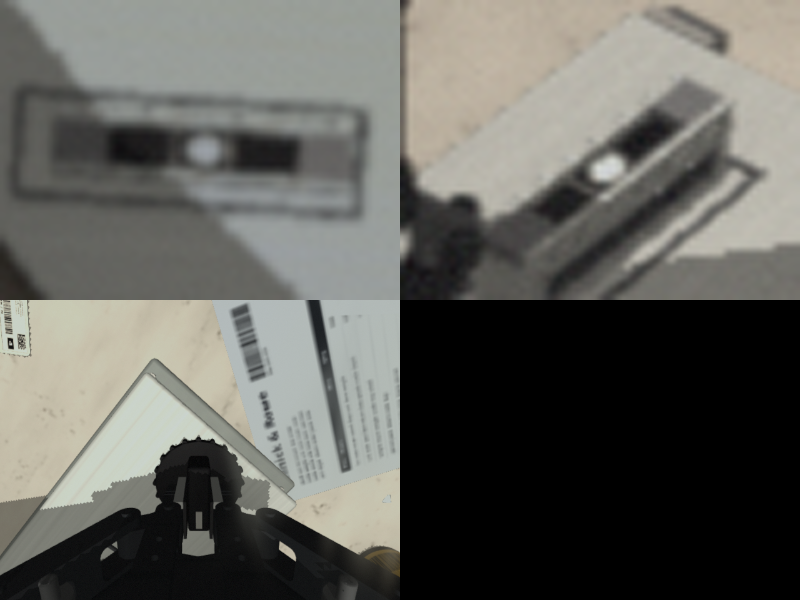

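The bubble is centred between its marks: in the top crop it is at column 204, with marks either side at about 173 and 233. My estimate is about −1 mm. The knob is gripped and pressed with about 12 N, so I'm handing in.

```bash
python3 -c "
from station import bot
print(bot.hand_in())"
```

```text
the job is handed in; nothing more can be done
None
```

I handed the job in at about 19 s: the level is in the seat and let go, the knob is gripped and pressed in with about 12 N, and the bubble reads about 1 mm off centre. The hand-in returned no verdict.

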